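# Mesh a brush head on the scrubber's splined drive and hold it pressed home

## Task

Take the blue-bristled brush head from the pull-out tray, turn it until its cross-shaped hole lines up with the four splines of the steel drive shaft on top of the cordless scrubber, and slide it on, bristles up, until the sprung black collar is pushed all the way down. Finish still holding the brush head pressed fully home against the spring, so that I can turn the lock ring. Leave the white brush head and everything else on the bench and shelf where they stand.

Things in the scene. Friction and masses are not known exactly. Their poses are not given: they have to be found in the camera images.
- brush_blue_mid (a point): Head to fit: off-white octagonal hub, 52 mm across flats, 32 tall, blue bristles on top (46 in all), 70 g, flat in the tray. Through its axis a cross-shaped hole: two slots 8 wide, 26 long along its x and y; orange pips on top mark the 4 arms. Point: on the axis, 23 mm above the underside; z up through the bristles. Flats face x, y and the diagonals: grip opposite ones at this point's height.
- brush_white_mid (a point): The other head: same shape, size, point and axes as the blue one, but white bristles. It lies in the tray about 130 mm from the blue one, which may be left or right of it. Leave it alone.
- drive_tip (a point): Top centre of the steel drive shaft, 158 mm above the bench: a cross of two bars (four splines) 6 mm wide, 24 long, along this frame's x and y, tapered over the top 7 mm to 2.4 wide, 20 long. A head meshes in any quarter turn. The black collar round it (39 mm across) has its top 18 mm below this tip when up. Fully home, the head's underside is 26 mm below the tip, its listed point 3 mm below.
- collar (a joint): Sprung black collar round the shaft, on which a fitted head's underside bears: 0 = up, 0.008 m = fully down at its stop. It takes about 4 N to start it and 10 N at the stop, and springs back up when let go.
- scrubber: Cordless scrubber: white body standing nose up, fixed in its round white charging base (104 mm across), with a ribbed grey lock ring (45 mm across, 110 to 126 mm above the bench) below the collar. Origin: centre of the base's underside, on the shaft's axis; the green power button faces -x.
- tray: Grey pull-out tray, fixed, drawn part of the way towards the robot from beneath the low white shelf (180 mm deep, 460 wide, 110 tall, open below) at the back of the bench: 280 by 280 mm, floor 4 mm thick, walls 14 mm tall. Origin: centre of its underside; both heads lie in its front half (its -x half), clear of the walls. The shelf's front edge is 50 to 100 mm beyond the tray's centre.
- basket: Blue plastic basket of clothes pegs, 140 by 190 by 87 mm, on the bench. Leave it alone. Origin: centre of its underside.
- jar: Clear glass jar with a steel screw-top lid, 80 mm across and 115 mm tall, on the shelf. Leave it alone. Origin: centre of its underside.
- dish: Grey ceramic dish, 116 mm across and 28 mm tall, on the shelf. Leave it alone. Origin: centre of its underside.
- nozzle: Stainless steel spray nozzle head standing on its face, 58 mm across and 85 mm tall, on the bench. Leave it alone. Origin: centre of its underside.
- bottle: Amber glass trigger spray bottle, 68 mm across and 195 mm tall, on the bench. Leave it alone. Origin: centre of its underside.
- drive (a joint): Angle of the drive shaft in the scrubber, rad, anticlockwise from above; the shaft is geared and turns only stiffly (0.08 N m). 0 = the axes of the shaft (those of drive_tip) are parallel to the scrubber's.
Mind the look-alikes: they are no part of the job. Leave any green or red look-alike of the part that bears brush_blue_mid alone.

How it is judged:
By the outcome, as a careful person would: the job done as asked, in the order asked, and still so for the second after the job is handed in, while the arm keeps its last pose, push and grip.
It also fails if it takes over 40 s, if anything falls off the work surface, if the arm or the gripper's body presses on something with over 40 N, if the wrist force passes 120 N, or if a joint passes its speed limit or range.

## Robot

A 6-joint arm with a two-finger parallel gripper is mounted at the origin on the work surface. World frame = base frame: x ahead of the robot, y to its left, z up, the work surface at z = 0. Lengths are in m, angles in rad, forces in N, time in s.
With the tool pointing down it reaches from about 0.35 to 0.775 m from the base axis. Payload 5.5 kg.
Tool frame: the origin (TCP) lies at the very end of the fingers, on their centre line; the grasp point (between the pads) lies behind it (arm.pinch_z is the z of the grasp point in the tool frame, in m); z points along the fingers, y is the direction in which the jaws open and shut (so a half turn about z gives the same grasp; the last joint's range is limited). The gripper opens to 85 mm and grips with 20 to 120 N. Pads are 22 mm wide; open, the fingers measure 114 mm over their backs; the gripper's body (76 mm by 85 mm) begins 54 mm behind the grasp point. The pads swing forward as they close: fully open they stand 13 mm farther back than shut.
Start: joints at [-0.14, 0.313, 0.046, 1.304, 0, 1.431], TCP at [0.575, -0, 0.231] pointing down, gripper open.
Joint ranges: [-2.76, 2.76], [-0.86, 1.69], [-1.03, 1.26], [-2.2, 2.34], [-1.47, 1.5], [-3.14, 3.14]. Speed limits (rad/s): [2.57, 2.57, 3.14, 3.14, 3.14, 3.14].

## Interface

Orientations are given as a unit quaternion [w, x, y, z].
In Python, from cell import telemetry, imaging, job_done, arm gives the robot as it stands.
- The arm moves only by the tool step_arm, never from a script. Its argument "plan" is one flat list of numbers, 7 for each row, row after row: the shift along the tool's x, y, z in cm, then the turn, a rotation vector about the tool's x, y, z in degrees, then the gripper command: -1 is fully open, 1 is shut, values between are in proportion. In form: [tx, ty, tz, wx, wy, wz, jaw, tx, ty, tz, wx, wy, wz, jaw, ...]. A call has 1 to 12 rows; each row shifts and turns the commanded pose from where the row before left it, along the tool's axes as they then stand; what a row does not reach is not made up. A row lasts 1/10 s, in which the tool goes at most 50 mm and 8.59 degrees, less where a joint would pass 70% of its speed; a pose out of reach is approached as far as the arm can. A call with a gripper value outside its range is refused whole. The fingers move at their own pace and stop on an object; "grip_force" is the grip in N (left out, the last holds). Time passes only in rows, so rows that do not move let the fingers close. It gives the time, the measured TCP pose, the force and the opening at its end, in the units of the state.
- telemetry.sense(): the state, without advancing time (a new reading comes with each control period).
- imaging.capture(name): name is "scene" or "side" or "wrist"; returns (picture, depth): 420x560x3 uint8, red, green, blue; 420x560 float32, m along the optical axis (not along the pixel's ray), 0 where there is no reading.
- imaging.camera_model(name): a dict with "mtx" (3x3 intrinsics, pixels), "dist_coeffs" ([k1, k2, p1, p2, k3] as OpenCV has them; the pictures are not rectified), "position" and "attitude" of the camera in the world; the wrist camera has in their place "hand_eye" (4x4, takes a point from camera to tool coordinates, whose origin is the TCP and whose axes are the flange's). Camera axes: x right, y down, z forward; pixel columns grow to the right and rows downward; lengths in m; the calibration is good to about 2 mm. A picture is of the moment at which its call begins: read the wrist's pose just before it. camera_model takes no time and is no camera call.
- job_done(): hands the job in, once; it reports no verdict.
The state is a dict: "clock": time; "qpos": joint angles; "joint_velocities": joint speeds; "joint_efforts": joint torques, N m; "ee_pos": TCP position; "tcp_rot": TCP orientation; "wrist_force": force on the tool from outside, world axes, zero at the start; "ft_torque": the same for the moment, N m; "grip_width": opening from 0.0 (shut) to 1.0 (fully open).
Only numpy, scipy, OpenCV 4.12 (cv2) and the standard library are available. Lean on these libraries where they do the work, as an engineer would, in place of code of your own. Each camera call takes 0.05 s, during which the arm holds its last target.

## Working session

There is one attempt and no reset: what is moved stays moved. The work goes in short steps, Python scripts to look and compute and a tool call to move; the robot and the scene stay as the last step left them, time stands still between calls to the robot, and variables do not carry over. Pictures are saved under pics/ and viewed, and the job is handed in when it is done.

Besides the shell and the picture viewer there is one more tool, called after "Call:" as name(argument=value, ...) on one line, values as JSON. step_arm: Moves the arm, as the interface text tells. Its arguments: {"type":"object","properties":{"plan":{"type":"array","items":{"type":"number"}},"grip_force":{"type":"number"}},"required":["plan"]}

```bash
mkdir -p pics; ls; python3 - <<'E'
from cell import telemetry, imaging, job_done, arm
import cv2,numpy as np
print(telemetry.sense()); print(arm.pinch_z,[a for a in dir(arm) if a[0]!='_'])
for n in ["scene","side","wrist"]:
    p,d=imaging.capture(n); cv2.imwrite(f"pics/{n}0.png",p[:,:,::-1]); np.save(f"pics/{n}0.npy",d)
    print(n,imaging.camera_model(n))
E
```

```text
pics
{'clock': 0.0, 'qpos': array([-1.39620075e-01,  3.13995771e-01,  4.49751656e-02,  1.30357071e+00,
        1.19660033e-05,  1.43123655e+00]), 'joint_velocities': array([ 0.0003544 , -0.00085327,  0.00135815, -0.00032488, -0.00101594,
        0.00068901]), 'joint_efforts': array([-2.90074182e-03, -4.80629075e+01,  2.98531097e+01,  1.95313990e-02,
       -3.83516899e-04, -4.27451073e-05]), 'ee_pos': array([5.74500389e-01, 5.26685090e-05, 2.30409925e-01]), 'tcp_rot': array([-7.20352761e-04,  7.07127820e-01,  7.07085173e-01, -5.35374138e-04]), 'wrist_force': array([-0.01383618,  0.00569449,  0.08481709]), 'ft_torque': array([0.03161792, 0.03117719, 0.04272407]), 'grip_width': 0.9970310342093059}
-0.0187 ['Unreachable', 'pinch_z']
scene {'mtx': array([[501.09855145,   0.        , 285.90422929],
       [  0.        , 501.09855145, 211.75687077],
       [  0.        ,   0.        ,   1.        ]]), 'dist_coeffs': array([-0.10397451,  0.        ,  0.        ,  0.        ,  0.        ]), 'position': array([1.21416471, 0.39668831, 1.29698775]), 'attitude': array([-0.13105638,  0.47071749, 
[... 316 characters left out ...]
76661, 1.11782   ]), 'attitude': array([ 0.05199936, -0.10228395,  0.87722411, -0.46616727])}
wrist {'mtx': array([[358.50120416,   0.        , 279.24113674],
       [  0.        , 358.50120416, 210.15877142],
       [  0.        ,   0.        ,   1.        ]]), 'dist_coeffs': array([0.02111874, 0.        , 0.        , 0.        , 0.        ]), 'hand_eye': array([[-1.77063264e-03, -9.65497124e-01, -2.60407696e-01,
         6.58859665e-02],
       [ 9.99998417e-01, -1.66406613e-03, -6.29700179e-04,
        -4.93188556e-04],
       [ 1.74638085e-04, -2.60408399e-01,  9.65498542e-01,
        -1.42992238e-01],
       [ 0.00000000e+00,  0.00000000e+00,  0.00000000e+00,
         1.00000000e+00]])}
```

View pics/scene0.png

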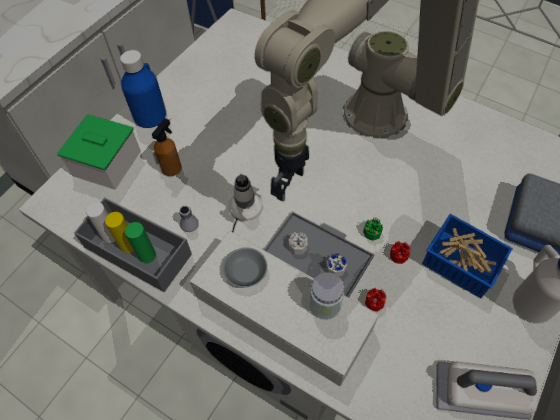

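View pics/side0.png

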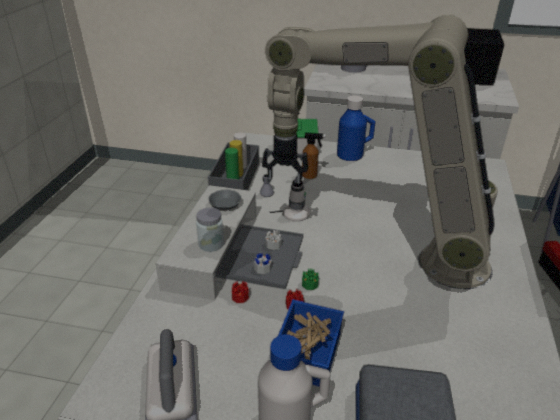

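View pics/wrist0.png

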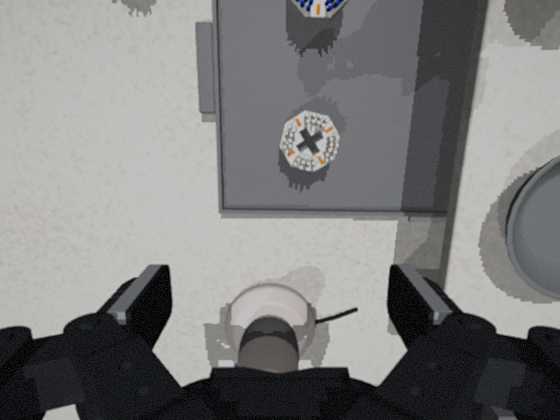

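The scene image shows the blue-bristled head at (336,263). The look-alikes are the white head (298,241), a green one (373,228) and two red ones (400,252) and (375,298). The scrubber is at (244,195). I'll pick (336,263) and measure it next.

```bash
cat > h.py <<'E'
from cell import telemetry, imaging, job_done, arm
import cv2,numpy as np
from scipy.spatial.transform import Rotation as R
def q2R(q): return R.from_quat([q[1],q[2],q[3],q[0]]).as_matrix()
def campose(n,s=None):
    m=imaging.camera_model(n)
    if n=="wrist":
        s=s or telemetry.sense(); H=np.array(m["hand_eye"]); Rt=q2R(s["tcp_rot"])
        return m["mtx"],m["dist_coeffs"],Rt@H[:3,:3],Rt@H[:3,3]+s["ee_pos"]
    return m["mtx"],m["dist_coeffs"],q2R(m["attitude"]),m["position"]
def cloud(cp,d):
    K,D,Rm,t=cp; h,w=d.shape
    u,v=np.meshgrid(np.arange(w),np.arange(h))
    uv=cv2.undistortPoints(np.stack([u,v],-1).reshape(-1,1,2).astype(float),K,D).reshape(h,w,2)
    P=np.dstack([uv[...,0]*d,uv[...,1]*d,d])
    return P@Rm.T+t
def rayz(cp,uv,z):
    K,D,Rm,t=cp
    p=cv2.undistortPoints(np.array(uv,float).reshape(-1,1,2),K,D).reshape(-1,2)
    r=np.c_[p,np.ones(len(p))]@Rm.T
    z=np.broadcast_to(z,len(p))
    return t+r*((z-t[2])/r[:,2])[:,None]
def proj(cp,P):
    K,D,Rm,t=cp
    return cv2.projectPoints((np.atleast_2d(P)-t)@Rm,np.zeros(3),np.zeros(3),K,D)[0].reshape(-1,2)
def shot(n,f):
    s=telemetry.sense(); p,d=imaging.capture(n); cv2.imwrite(f"pics/{f}.png",p[:,:,::-1]); np.save(f"pics/{f}.npy",d)
    return s,p,d
E
python3 - <<'E'
from h import *
for n,pts in [("scene",[(336,263),(298,241),(242,182),(373,228)]),("side",[(262,262),(273,240),(297,185)])]:
    d=np.load(f"pics/{n}0.npy");cp=campose(n);C=cloud(cp,d)
    for u,v in pts: print(n,u,v,C[v-2:v+3,u-2:u+3].reshape(-1,3).mean(0).round(3), rayz(cp,[(u,v)],0.04).round(3))
cp=campose("wrist");C=cloud(cp,np.load("pics/wrist0.npy"))
print(C[141,309],C[300,270],C[10,318],C[200,300])
p=cv2.imread("pics/scene0.png")
cv2.imwrite("pics/crop0.png",cv2.resize(p[160:320,210:430],None,fx=3.5,fy=3.5,interpolation=cv2.INTER_CUBIC))
E
```

```text
scene 336 263 [0.602 0.167 0.021] [[0.611 0.17  0.04 ]]
scene 298 241 [0.596 0.037 0.02 ] [[0.605 0.043 0.04 ]]
scene 242 182 [ 0.572 -0.163  0.143] [[ 0.515 -0.213  0.04 ]]
scene 373 228 [0.445 0.206 0.024] [[0.455 0.208 0.04 ]]
side 262 262 [0.606 0.179 0.037] [[0.605 0.182 0.04 ]]
side 273 240 [0.598 0.059 0.038] [[0.598 0.062 0.04 ]]
side 297 185 [ 0.549 -0.09   0.175] [[ 0.588 -0.308  0.04 ]]
[0.60371698 0.03899112 0.00557316] [ 0.56340347 -0.12889731  0.02409121] [0.60641355 0.14912368 0.03776226] [ 0.59552442 -0.02248426  0.00445139]
```

View pics/crop0.png

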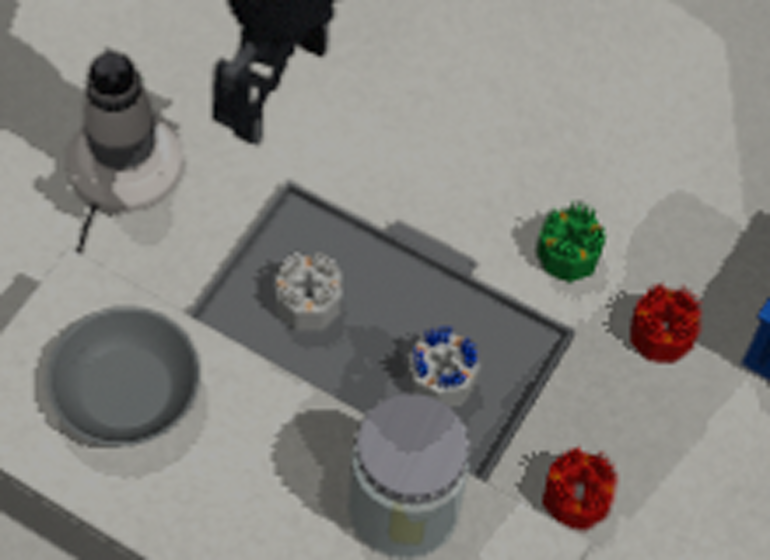

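The crop confirms it: the blue-bristled head is in the tray near (0.605, 0.17). Next I'll look at the shaft from above.

Call:
step_arm(plan=[-2.75, 0, -3, 0, 0, 0, -1, -2.75, 0, -3, 0, 0, 0, -1, -2.75, 0, -3, 0, 0, 0, -1, -2.75, 0, -3, 0, 0, 0, -1, 0, 0, 0, 0, 0, 0, -1, 0, 0, 0, 0, 0, 0, -1, 0, 0, 0, 0, 0, 0, -1])

```text
clock: 0.85
ee_pos: [0.5746, -0.1094, 0.35]
tcp_rot: [-0.001, 0.707, 0.707, -0.0]
wrist_force: [-0.3, 0.9, 0.6]
grip_width: 0.998
```

```bash
python3 - <<'E'
from h import *
s,p,d=shot("wrist","w1"); print(s["clock"],s["ee_pos"],s["tcp_rot"],abs(s["joint_velocities"]).max())
np.savez("pics/w1pose.npz",ee_pos=s["ee_pos"],tcp_rot=s["tcp_rot"])
E
```

```text
0.85 [ 0.57461045 -0.10935125  0.34995589] [-1.06963325e-03  7.06972352e-01  7.07240280e-01 -3.66915576e-04] 0.012318476364298284
```

View pics/w1.png

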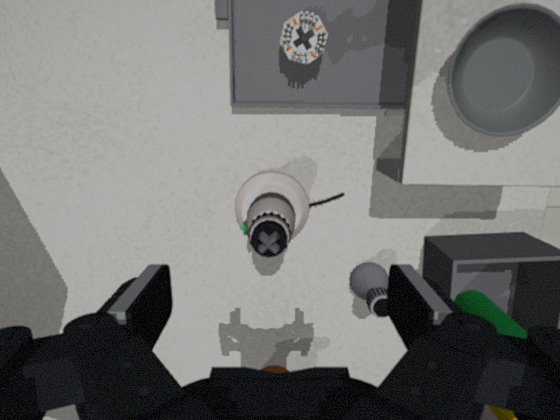

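```bash
python3 - <<'E'
from h import *
s=dict(np.load("pics/w1pose.npz")); cp=campose("wrist",s); d=np.load("pics/w1.npy"); C=cloud(cp,d)
np.set_printoptions(precision=3,suppress=True)
print(C[228:250:3,256:282:3,2])
m=(C[...,2]>.148)&(C[...,2]<.17); m[:200]=0;m[270:]=0;m[:,:240]=0;m[:,300:]=0
print("tip pts",m.sum(),C[m].mean(0))
m=(C[...,2]>.13)&(C[...,2]<.147); m[:200]=0;m[270:]=0;m[:,:240]=0;m[:,300:]=0
print("collar pts",m.sum(),C[m].mean(0), C[m].min(0),C[m].max(0))
print(rayz(cp,[(268,239)],.158))
# shelf edge
for u in (400,404,408,412,416,430): print(u,C[100,u],C[150,u])
p=cv2.imread("pics/w1.png"); cv2.imwrite("pics/w1c.png",cv2.resize(p[210:270,235:305],None,fx=9,fy=9,interpolation=cv2.INTER_CUBIC)*2)
E
```

```text
[[0.139 0.14  0.141 0.14  0.141 0.141 0.139 0.141 0.14 ]
 [0.14  0.14  0.141 0.14  0.142 0.14  0.14  0.143 0.14 ]
 [0.142 0.139 0.149 0.144 0.139 0.14  0.148 0.145 0.142]
 [0.141 0.151 0.155 0.152 0.146 0.148 0.155 0.152 0.141]
 [0.141 0.14  0.159 0.156 0.151 0.155 0.159 0.156 0.141]
 [0.141 0.141 0.141 0.159 0.156 0.157 0.159 0.141 0.14 ]
 [0.141 0.141 0.151 0.155 0.158 0.156 0.153 0.144 0.14 ]
 [0.141 0.151 0.156 0.158 0.141 0.158 0.157 0.152 0.141]]
tip pts 272 [ 0.563 -0.169  0.155]
collar pts 822 [ 0.563 -0.167  0.14 ] [ 0.543 -0.19   0.13 ] [ 0.583 -0.151  0.147]
[[ 0.562 -0.163  0.158]]
400 [ 0.73  -0.027  0.005] [ 0.737 -0.092  0.001]
404 [ 0.735 -0.027  0.004] [ 0.706 -0.081  0.108]
408 [ 0.707 -0.03   0.104] [ 0.709 -0.081  0.109]
412 [ 0.709 -0.031  0.11 ] [ 0.713 -0.081  0.11 ]
416 [ 0.712 -0.031  0.11 ] [ 0.717 -0.081  0.113]
430 [ 0.726 -0.031  0.111] [ 0.732 -0.081  0.11 ]
```

View pics/w1c.png

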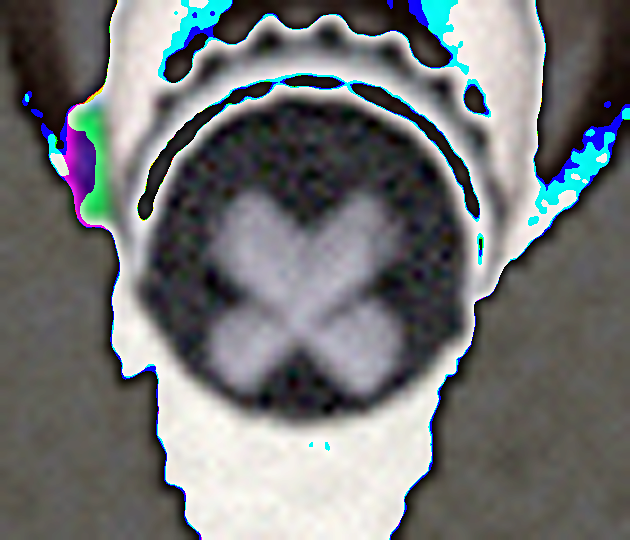

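Call:
step_arm(plan=[-1.45, -0.3, 3.75, 0, 0, 0, -1, -1.45, -0.3, 3.75, 0, 0, 0, -1, -1.45, -0.3, 3.75, 0, 0, 0, -1, -1.45, -0.25, 3.75, 0, 0, 0, -1, 0, 0, 0, 0, 0, 0, -1, 0, 0, 0, 0, 0, 0, -1, 0, 0, 0, 0, 0, 0, -1])

```text
clock: 1.6
ee_pos: [0.5647, -0.1674, 0.2035]
tcp_rot: [0.001, 0.707, 0.708, 0.001]
wrist_force: [-0.8, 0.4, 0.4]
grip_width: 1.001
```

```bash
python3 - <<'E'
from h import *
s,p,d=shot("wrist","w2"); print(s["clock"],s["ee_pos"],s["tcp_rot"],abs(s["joint_velocities"]).max())
np.savez("pics/w2pose.npz",ee_pos=s["ee_pos"],tcp_rot=s["tcp_rot"])
p=p[190:310,210:330,::-1]; cv2.imwrite("pics/w2c.png",cv2.resize(cv2.convertScaleAbs(p,alpha=1.6),None,fx=5,fy=5,interpolation=cv2.INTER_CUBIC))
E
```

```text
1.6 [ 0.56474631 -0.16740608  0.20348118] [1.30721384e-03 7.06694980e-01 7.07516810e-01 6.78602021e-04] 0.01501281282989374
```

View pics/w2c.png

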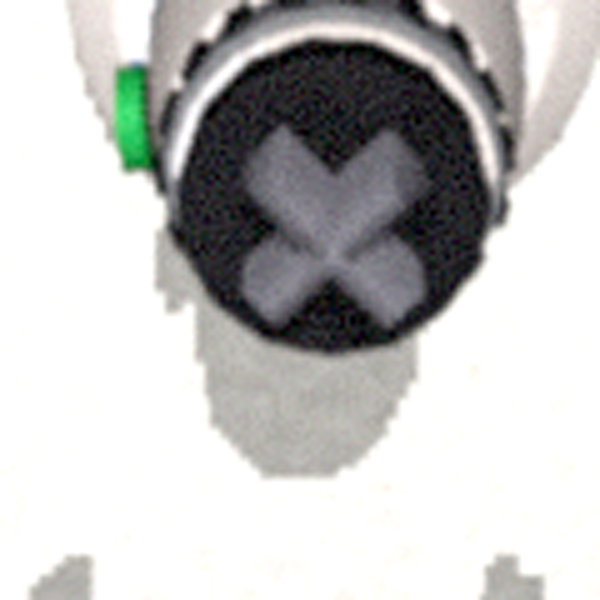

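```bash
cat > fitx.py <<'E'
from h import *
from scipy.optimize import differential_evolution, minimize
def shaft_mask(cp,x,y,th,off,shape,sc,dz=0):
    u0,v0=off; M=np.zeros(shape,np.uint8); c,s=np.cos(th),np.sin(th); Rm=np.array([[c,-s],[s,c]])
    for k in (0,1):
        pts=[]
        for z,w,l in ((.158,2.4,20),(.151,6,24),(.141,6,24)):
            q=np.array([[l,w],[l,-w],[-l,-w],[-l,w]])/2000.
            if k: q=q[:,::-1]
            q=q@Rm.T+[x,y]; pts.append(np.c_[q,np.full(4,z+dz)])
        uv=proj(cp,np.vstack(pts)); uv=(uv-[u0,v0]+.5)*sc-.5
        for a in (uv[:8],uv[4:]):
            hull=cv2.convexHull(a.astype(np.float32))
            cv2.fillConvexPoly(M,np.round(hull*16).astype(np.int32),255,shift=4)
    return M
def fit(img,cp,off,wh,x0,y0,tr):
    sc=4; u0,v0=off;w,h=wh
    g=cv2.cvtColor(img,cv2.COLOR_BGR2GRAY)[v0:v0+h,u0:u0+w]
    g=cv2.resize(g,None,fx=sc,fy=sc,interpolation=cv2.INTER_CUBIC)
    M=tr(g)
    def cost(p): return np.mean(np.abs(shaft_mask(cp,p[0],p[1],p[2],off,g.shape,sc).astype(float)-M))
    r=differential_evolution(cost,[(x0-.008,x0+.008),(y0-.008,y0+.008),(0,np.pi/2)],seed=1,maxiter=60,popsize=12,polish=False)
    return r,g,M,sc
E
python3 - <<'E'
from fitx import *
s=dict(np.load("pics/w2pose.npz")); cp=campose("wrist",s); img=cv2.imread("pics/w2.png"); C=cloud(cp,np.load("pics/w2.npy"))
off=(247,203);wh=(60,56)
print(C[240,276],C[232,262])
# restrict to collar interior: ellipse; pixels outside -> 0
def tr(g):
    h,w=g.shape; yy,xx=np.mgrid[:h,:w]
    inside=((xx/4+247-276.5)**2+(yy/4+203-230)**2)<26**2
    print(np.percentile(g[inside],[5,25,50,75,95]))
    t,_=cv2.threshold(g[inside].reshape(-1,1),0,255,cv2.THRESH_OTSU); print("otsu",t)
    return ((g>t)&inside).astype(float)*255
r,g,M,sc=fit(img,cp,off,wh,.563,-.167,tr)
print(r.x,np.degrees(r.x[2]),r.fun)
F=shaft_mask(cp,*r.x,off,g.shape,sc)
v=np.hstack([np.dstack([g]*3)*2,np.dstack([M.astype(np.uint8),F,g])]); cv2.imwrite("pics/fit2.png",cv2.resize(v,None,fx=1.5,fy=1.5))
E
```

```text
[ 0.56242095 -0.16989023  0.15722204] [ 0.55386698 -0.17067246  0.14088714]
[11. 21. 35. 71. 84.]
otsu 46.0
[ 0.56251308 -0.17039383  0.76904249] 44.062888721020734 4.752790178571429
```

View pics/fit2.png

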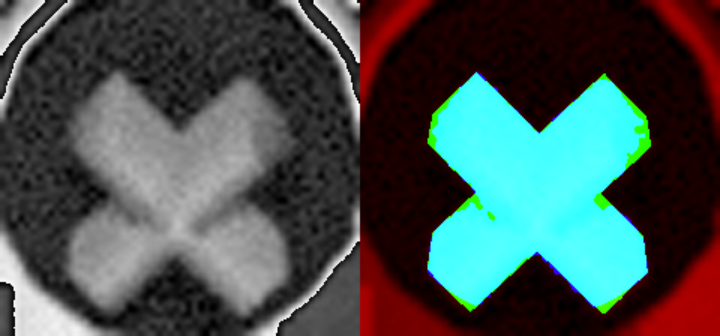

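Call:
step_arm(plan=[4.2, 0.5, 0, 0, 0, 0, -1, 4.2, 0.5, 0, 0, 0, 0, -1, 4.2, 0.5, 1, 0, 0, 0, -1, 4.2, 0.5, 1.4, 0, 0, 0, -1, 4.2, 0.5, 1.4, 0, 0, 0, -1, 4.2, 0.5, 1.4, 0, 0, 0, -1, 4.2, 0.5, 1.4, 0, 0, 0, -1, 4.2, 0.5, 1.4, 0, 0, 0, -1, 0, 0, 0, 0, 0, 0, -1, 0, 0, 0, 0, 0, 0, -1, 0, 0, 0, 0, 0, 0, -1])

```text
clock: 2.75
ee_pos: [0.6044, 0.1679, 0.1229]
tcp_rot: [0.001, 0.707, 0.707, 0.001]
wrist_force: [0.6, 0.4, 0.1]
grip_width: 1.0
```

```bash
python3 - <<'E'
from h import *
s,p,d=shot("wrist","w3"); print(s["clock"],s["ee_pos"],s["tcp_rot"],s["qpos"])
np.savez("pics/w3pose.npz",ee_pos=s["ee_pos"],tcp_rot=s["tcp_rot"])
E
```

```text
2.75 [0.60439599 0.16787041 0.12293064] [0.00086693 0.70707995 0.70713252 0.0008906 ] [ 1.43191407e-01  4.60042841e-01 -5.54913582e-03  1.10273947e+00
 -3.21475450e-04  1.71391299e+00]
```

View pics/w3.png

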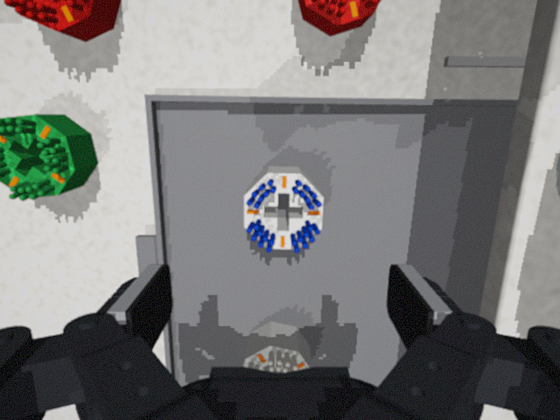

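The blue head is at (284,212), with its pips near the image axes. The white head is at (270,360) and the green and red look-alikes lie outside the tray. Next I'll measure the blue head's centre and angle.

```bash
python3 - <<'E'
from h import *
s=dict(np.load("pics/w3pose.npz")); cp=campose("wrist",s); img=cv2.imread("pics/w3.png"); C=cloud(cp,np.load("pics/w3.npy"))
hsv=cv2.cvtColor(img,cv2.COLOR_BGR2HSV)
m=((hsv[...,0]>5)&(hsv[...,0]<22)&(hsv[...,1]>120)).astype(np.uint8); m[:165]=0;m[260:]=0;m[:,:235]=0;m[:,330:]=0
n,l,st,ce=cv2.connectedComponentsWithStats(m)
P=[]
for i in range(1,n):
    if st[i,4]>6: 
        u,v=ce[i]; print(ce[i],st[i,4],C[int(v),int(u)]); P.append(ce[i])
W=rayz(cp,P,.0365); print(W)
print("centre",W.mean(0))
c=W.mean(0)
for w in W: print(np.degrees(np.arctan2(w[1]-c[1],w[0]-c[0])), np.linalg.norm(w-c))
# hub top outline: bright region
g=img.min(2); 
mm=((C[...,2]>.027)&(C[...,2]<.06)); mm[:150]=0;mm[270:]=0;mm[:,:225]=0;mm[:,340:]=0
cnt=max(cv2.findContours(mm.astype(np.uint8),cv2.RETR_EXTERNAL,cv2.CHAIN_APPROX_NONE)[0],key=cv2.contourArea)
print(cv2.minEnclosingCircle(cnt),mm.sum(),C[mm].mean(0),np.percentile(C[mm][:,2],[5,50,95]))
q=C[mm]; q=q[(q[:,2]>.03)&(q[:,2]<.04)]; print(q.min(0),q.max(0),(q.min(0)+q.max(0))/2)
cr=img[160:265,230:340]; cv2.imwrite("pics/w3c.png",cv2.resize(cr,None,fx=6,fy=6,interpolation=cv2.INTER_CUBIC))
print("floor",C[140,200],C[250,380])
E
```

```text
[283.85294118 181.82352941] 34 [0.60641784 0.19178185 0.03825444]
[252.28205128 211.46153846] 39 [0.58601796 0.17173839 0.03795476]
[313.88372093 212.53488372] 43 [0.62632865 0.1706887  0.03696474]
[282.  241.5] 30 [0.60579251 0.1506303  0.03767659]
[[0.60699407 0.19091576 0.0365    ]
 [0.58608631 0.17102499 0.0365    ]
 [0.62697003 0.17019094 0.0365    ]
 [0.6058042  0.14984211 0.0365    ]]
centre [0.60646365 0.17049345 0.0365    ]
88.5122344000591 0.020429200486298763
178.50580002273128 0.02038427098339203
-0.8451589511168163 0.02050860613627863
-91.82897504127948 0.02066186758255501
((283.0, 211.5), 43.18864059448242) 4582 [0.60658589 0.17193094 0.04010055] [0.03386341 0.03699328 0.05067429]
[0.58087977 0.14413901 0.03003113] [0.6329344  0.19691669 0.0399816 ] [0.60690708 0.17052785 0.03500636]
floor [0.54741997 0.21540194 0.00461349] [0.68217348 0.13117641 0.00500132]
```

View pics/w3c.png

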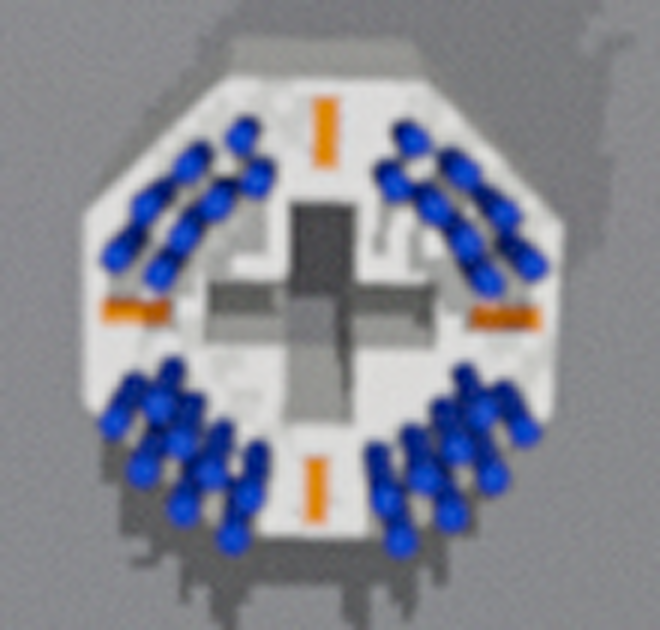

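Call:
step_arm(plan=[0.26, 0.21, 2, 0, 0, 1.4, -1, 0, 0, 3, 0, 0, 0, -1, 0, 0, 3, 0, 0, 0, -1, 0, 0, 2, 0, 0, 0, -1, 0, 0, 1, 0, 0, 0, -1, 0, 0, 0.7, 0, 0, 0, -1, 0, 0, 0, 0, 0, 0, -1, 0, 0, 0, 0, 0, 0, -1], grip_force=50)

```text
clock: 3.6
ee_pos: [0.6067, 0.1704, 0.0055]
tcp_rot: [0.001, 0.716, 0.698, 0.001]
wrist_force: [-0.1, 0.3, 0.4]
grip_width: 0.998
```

```bash
python3 - <<'E'
from h import *
s,p,d=shot("wrist","w4"); print(s["clock"],s["ee_pos"],s["tcp_rot"],s["wrist_force"])
cp=campose("scene"); C=cloud(cp,np.load("pics/scene0.npy"));print("bottle",C[155,168],C[128,162])
E
```

```text
3.6 [0.6066503  0.17040042 0.0055365 ] [5.96235345e-04 7.15855748e-01 6.98247487e-01 7.99473683e-04] [-0.05080133  0.34952057  0.36024128]
bottle [ 0.58531919 -0.43370693  0.10910775] [ 0.55862892 -0.4557309   0.1940039 ]
```

View pics/w4.png

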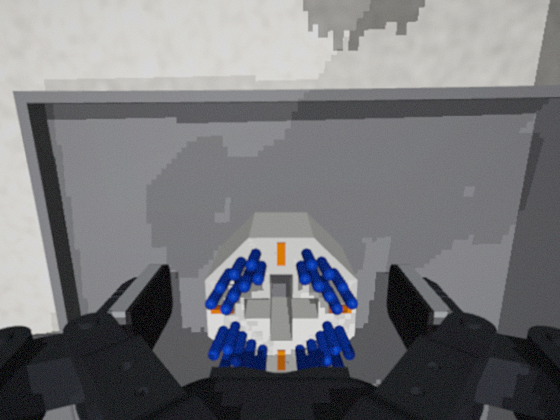

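The head is centred between the open jaws, with its hole at about (281,308). I'll close the jaws now.

Call:
step_arm(plan=[0, 0, 0, 0, 0, 0, 1, 0, 0, 0, 0, 0, 0, 1, 0, 0, 0, 0, 0, 0, 1, 0, 0, 0, 0, 0, 0, 1, 0, 0, 0, 0, 0, 0, 1, 0, 0, 0, 0, 0, 0, 1, 0, 0, 0, 0, 0, 0, 1, 0, 0, 0, 0, 0, 0, 1, 0, 0, 0, 0, 0, 0, 1], grip_force=50)

```text
clock: 4.55
ee_pos: [0.6064, 0.1708, 0.0052]
tcp_rot: [0.0, 0.716, 0.698, 0.001]
wrist_force: [0.8, 0.8, 6.3]
grip_width: 0.604
```

```bash
python3 - <<'E'
from h import *
s,p,d=shot("wrist","w5"); print(s["clock"],s["ee_pos"],s["tcp_rot"],s["wrist_force"],s["grip_width"])
np.savez("pics/w5pose.npz",ee_pos=s["ee_pos"],tcp_rot=s["tcp_rot"])
E
```

```text
4.55 [0.60639164 0.17079596 0.00524004] [4.99993381e-04 7.15649949e-01 6.98458548e-01 7.47034029e-04] [0.75369185 0.79997022 6.31870057] 0.603653053472502
```

View pics/w5.png

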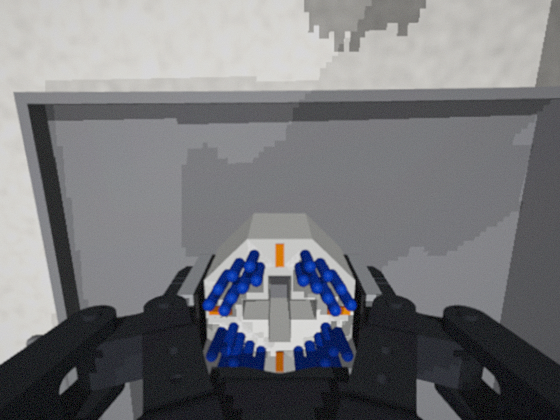

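Call:
step_arm(plan=[0, 0, -1, 0, 0, 0, 1, 0, 0, -4, 0, 0, 0, 1, 0, 0, -5, 0, 0, 0, 1, 0, 0, -5, 0, 0, 0, 1, 0, 0, -5, 0, 0, 0, 1, 0, 0, 0, 0, 0, 0, 1])

```text
clock: 5.2
ee_pos: [0.6092, 0.1712, 0.2132]
tcp_rot: [0.004, 0.716, 0.698, 0.005]
wrist_force: [0.9, 0.6, -1.1]
grip_width: 0.597
```

Call:
step_arm(plan=[-4.28, -0.445, 0, 0, 0, 0, 1, -4.28, -0.445, 0, 0, 0, 0, 1, -4.28, -0.445, 0, 0, 0, 0, 1, -4.28, -0.445, 0, 0, 0, 0, 1, -4.28, -0.445, 0, 0, 0, 0, 1, -4.28, -0.445, 0, 0, 0, 0, 1, -4.28, -0.445, 0, 0, 0, 0, 1, -4.28, -0.445, 0, 0, 0, 0, 1])

```text
clock: 6.0
ee_pos: [0.5607, -0.1722, 0.2039]
tcp_rot: [-0.001, 0.716, 0.698, -0.0]
wrist_force: [0.5, -0.3, -0.9]
grip_width: 0.6
```

Call:
step_arm(plan=[0, 0, 0, 0, 0, -7.6, 1, 0, 0, 0, 0, 0, -7.6, 1, 0, 0, 0, 0, 0, -7.6, 1, 0, 0, 0, 0, 0, -7.6, 1, 0, 0, 0, 0, 0, -7.6, 1, 0, 0, 0, 0, 0, -7.5, 1, 0, 0, 0, 0, 0, 0, 1, 0, 0, 0, 0, 0, 0, 1, 0, 0, 0, 0, 0, 0, 1])

```text
clock: 6.9
ee_pos: [0.5615, -0.1707, 0.2041]
tcp_rot: [-0.0, 0.391, 0.92, 0.0]
wrist_force: [-0.1, 0.5, -1.2]
grip_width: 0.601
```

```bash
python3 - <<'E'
from h import *
s,p,d=shot("wrist","w6"); print(s["clock"],s["ee_pos"],s["tcp_rot"],s["wrist_force"],s["grip_width"],s["qpos"])
Rt=q2R(s["tcp_rot"]); print(Rt, "yaw y-axis",np.degrees(np.arctan2(Rt[1,1],Rt[0,1])))
np.savez("pics/w6pose.npz",ee_pos=s["ee_pos"],tcp_rot=s["tcp_rot"])
for n in("scene","side"): shot(n,n+"6")
E
```

```text
6.9 [ 0.5614831  -0.17074554  0.20411851] [-2.24483116e-04  3.90889074e-01  9.20437766e-01  7.56351712e-06] [-0.06027904  0.54484501 -1.20065225] 0.6006316017220112 [-4.31954328e-01  3.45169605e-01  2.45248276e-02  1.25060077e+00
  1.49289146e-06  3.71240334e-01]
[[-6.94411362e-01  7.19578136e-01 -4.07332483e-04]
 [ 7.19578129e-01  6.94411463e-01  1.89419488e-04]
 [ 4.19158468e-04 -1.61572501e-04 -9.99999899e-01]] yaw y-axis 43.980337661061995
```

View pics/w6.png

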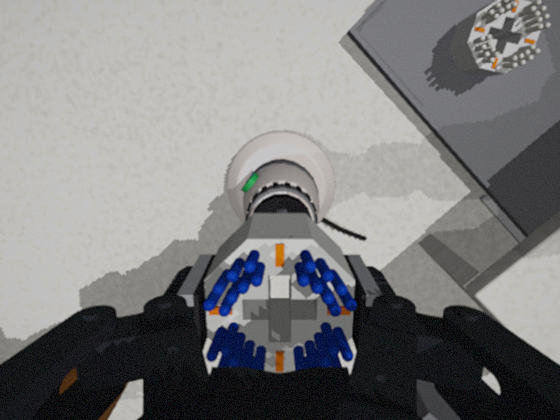

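View pics/side6.png

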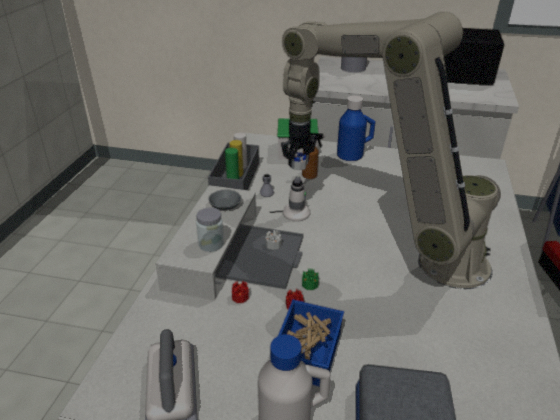

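```bash
python3 - <<'E'
from h import *
np.set_printoptions(precision=4,suppress=True)
for f in ("w5","w6"):
    s=dict(np.load(f"pics/{f}pose.npz")); cp=campose("wrist",s); img=cv2.imread(f"pics/{f}.png"); C=cloud(cp,np.load(f"pics/{f}.npy"))
    Rt=q2R(s["tcp_rot"])
    hsv=cv2.cvtColor(img,cv2.COLOR_BGR2HSV)
    m=((hsv[...,0]>5)&(hsv[...,0]<22)&(hsv[...,1]>120)).astype(np.uint8); m[:235]=0;m[375:]=0;m[:,:195]=0;m[:,365:]=0
    n,l,st,ce=cv2.connectedComponentsWithStats(m)
    zt=s["ee_pos"][2]+.0308+.0005
    for i in range(1,n):
        if st[i,4]>8:
            u,v=ce[i]; W=rayz(cp,[ce[i]],zt)[0]; print(f,ce[i],st[i,4],"tool",Rt.T@(W-s["ee_pos"]), "depth tool",Rt.T@(C[int(v),int(u)]-s["ee_pos"]))
    img=img[220:380,190:370]; cv2.imwrite(f"pics/{f}c.png",cv2.resize(img,None,fx=4,fy=3.7,interpolation=cv2.INTER_CUBIC))
E
```

```text
w5 [279.4615 255.    ] 182 tool [ 0.0206 -0.0003 -0.0313] depth tool [ 0.0216 -0.0005 -0.0337]
w5 [214.0588 311.0588] 51 tool [-0.0002 -0.0231 -0.0313] depth tool [ 0.0012 -0.0226 -0.0338]
w5 [344.5577 311.1346] 52 tool [-0.0004  0.0223 -0.0313] depth tool [ 0.0001  0.022  -0.0321]
w5 [279.0435 361.5   ] 138 tool [-0.0207 -0.0005 -0.0313] depth tool [-0.0205 -0.0005 -0.0313]
w6 [279.5225 254.6292] 178 tool [ 0.0207 -0.0003 -0.0313] depth tool [ 0.0214 -0.0005 -0.0324]
w6 [214.283  311.2642] 53 tool [-0.0004 -0.023  -0.0313] depth tool [ 0.0007 -0.0228 -0.0328]
w6 [344.42 311.18] 50 tool [-0.0004  0.0223 -0.0313] depth tool [ 0.0006  0.0218 -0.0329]
w6 [327.8889 312.5556] 9 tool [-0.0009  0.0166 -0.0313] depth tool [-0.0002  0.0161 -0.0322]
w6 [279.2222 360.8889] 153 tool [-0.0205 -0.0005 -0.0313] depth tool [-0.0187 -0.0005 -0.0331]
```

View pics/w6c.png

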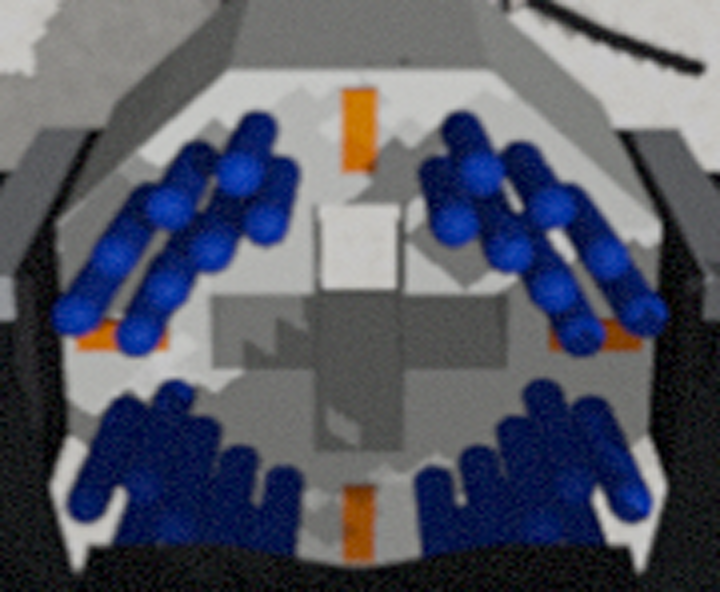

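Call:
step_arm(plan=[-0.03, 0.12, 1.5, 0, 0, 0, 1, 0, 0, 1.5, 0, 0, 0, 1, 0, 0, 1, 0, 0, 0, 1, 0, 0, 0, 0, 0, 0, 1, 0, 0, 0, 0, 0, 0, 1])

```text
clock: 7.55
ee_pos: [0.5628, -0.1702, 0.1645]
tcp_rot: [-0.0, 0.39, 0.921, 0.0]
wrist_force: [-0.5, 0.3, -0.9]
grip_width: 0.595
```

```bash
python3 - <<'E'
from h import *
s,p,d=shot("wrist","w7"); print(s["clock"],s["ee_pos"],s["tcp_rot"],s["wrist_force"],s["grip_width"])
Rt=q2R(s["tcp_rot"]); print("yaw",np.degrees(np.arctan2(Rt[1,1],Rt[0,1])))
print("tool err", Rt.T@(np.array([.5626,-.1701,.1332])-s["ee_pos"])*1e3)
s,q,d=shot("side","side7"); a=cv2.resize(cv2.imread("pics/side7.png")[130:230,240:350],None,fx=3.5,fy=3.5,interpolation=cv2.INTER_CUBIC)
b=cv2.resize(p[220:380,190:370,::-1],None,fx=2.2,fy=2.2)
cv2.imwrite("pics/c7.png",np.hstack([a[:350,:385],b[:350]]))
E
```

```text
7.55 [ 0.56275208 -0.17024026  0.1644777 ] [-5.26737043e-05  3.90043259e-01  9.20796532e-01  3.99566947e-06] [-0.47225582  0.31602513 -0.86227563] 0.5951037812245789
yaw 44.08561774710658
tool err [ 2.03421039e-01 -1.05974630e-02  3.12777168e+01]
```

View pics/c7.png

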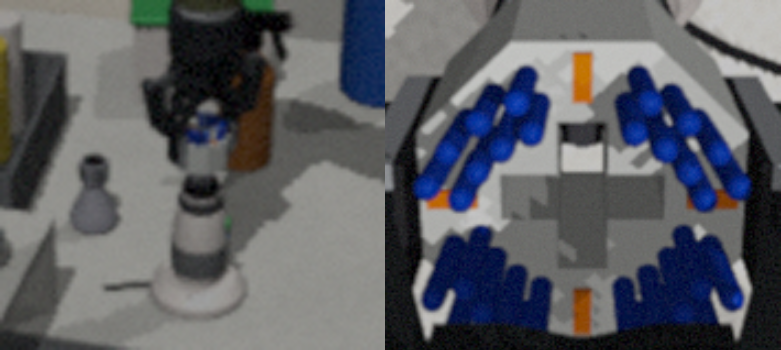

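The head is 5 mm above the tip, within 0.2 mm and 0.1° of the target. I'll start it onto the taper and watch the force.

Call:
step_arm(plan=[0.02, 0, 0.5, 0, 0, 0, 1, 0, 0, 0.5, 0, 0, 0, 1, 0, 0, 0.4, 0, 0, 0, 1, 0, 0, 0, 0, 0, 0, 1])

```text
clock: 8.05
ee_pos: [0.5623, -0.17, 0.1495]
tcp_rot: [-0.0, 0.39, 0.921, -0.0]
wrist_force: [-0.4, -0.3, -1.3]
grip_width: 0.599
```

Call:
step_arm(plan=[0, 0, 0.3, 0, 0, 0, 1, 0, 0, 0.3, 0, 0, 0, 1, 0, 0, 0.2, 0, 0, 0, 1, 0, 0, 0.2, 0, 0, 0, 1, 0, 0, 0, 0, 0, 0, 1])

```text
clock: 8.55
ee_pos: [0.5625, -0.17, 0.1406]
tcp_rot: [0.0, 0.39, 0.921, 0.0]
wrist_force: [-2.0, 0.9, 3.9]
grip_width: 0.601
```

Call:
step_arm(plan=[0, 0, 0.3, 0, 0, 0, 1, 0, 0, 0.3, 0, 0, 0, 1, 0, 0, 0.1, 0, 0, 0, 1, 0, 0, 0, 0, 0, 0, 1, 0, 0, 0, 0, 0, 0, 1])

```text
clock: 9.05
ee_pos: [0.5628, -0.1701, 0.1343]
tcp_rot: [0.001, 0.39, 0.921, -0.0]
wrist_force: [-3.3, 1.4, 6.8]
grip_width: 0.598
```

Call:
step_arm(plan=[0, 0, 0.15, 0, 0, 0, 1, 0, 0, 0.1, 0, 0, 0, 1, 0, 0, 0, 0, 0, 0, 1, 0, 0, 0, 0, 0, 0, 1])

```text
clock: 9.45
ee_pos: [0.5628, -0.1701, 0.1331]
tcp_rot: [0.001, 0.39, 0.921, -0.0]
wrist_force: [-4.9, 1.2, 14.3]
grip_width: 0.599
```

Call:
step_arm(plan=[0, 0, 0.1, 0, 0, 0, 1, 0, 0, 0, 0, 0, 0, 1, 0, 0, 0, 0, 0, 0, 1])

```text
clock: 9.75
ee_pos: [0.5628, -0.1702, 0.1331]
tcp_rot: [0.001, 0.39, 0.921, -0.0]
wrist_force: [-7.1, 2.4, 19.7]
grip_width: 0.599
```

```bash
python3 - <<'E'
from h import *
s,p,d=shot("wrist","w8"); print(s["clock"],s["ee_pos"],s["tcp_rot"],s["wrist_force"],s["ft_torque"],s["grip_width"])
Rt=q2R(s["tcp_rot"]); np.set_printoptions(precision=4,suppress=True); print(Rt)
cp=campose("wrist",s)
hsv=cv2.cvtColor(np.ascontiguousarray(p[:,:,::-1]),cv2.COLOR_BGR2HSV)
m=((hsv[...,0]>5)&(hsv[...,0]<22)&(hsv[...,1]>120)).astype(np.uint8); m[:235]=0;m[375:]=0;m[:,:195]=0;m[:,365:]=0
n,l,st,ce=cv2.connectedComponentsWithStats(m); print([(ce[i].round(1),st[i,4]) for i in range(1,n) if st[i,4]>8])
s,q,d=shot("side","side8"); s,q2,d=shot("scene","scene8")
a=cv2.resize(cv2.imread("pics/side8.png")[130:230,240:350],None,fx=3.5,fy=3.5,interpolation=cv2.INTER_CUBIC)
b=cv2.resize(p[220:380,190:370,::-1],None,fx=2.2,fy=2.2)
cv2.imwrite("pics/c8.png",np.hstack([a[:350,:385],b[:350]]))
E
```

```text
9.75 [ 0.56284505 -0.1701858   0.13311196] [ 1.46879388e-03  3.89888651e-01  9.20860826e-01 -1.43629730e-04] [-7.09227154  2.42798922 19.735388  ] [ 0.63395019  1.53894055 -0.02171908] 0.5989865390799598
[[-0.696   0.7181  0.0026]
 [ 0.7181  0.696  -0.0014]
 [-0.0028  0.0009 -1.    ]]
[(array([279.5, 255.3]), np.int32(179)), (array([214.4, 311.3]), np.int32(50)), (array([344.3, 311.2]), np.int32(48)), (array([327.8, 312.3]), np.int32(10)), (array([279. , 361.2]), np.int32(147))]
```

View pics/c8.png

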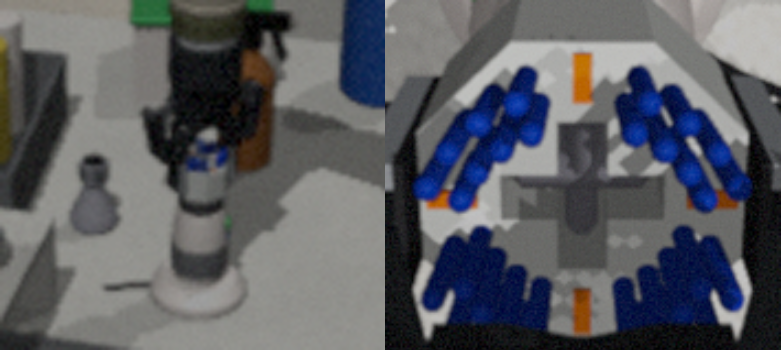

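View pics/w8.png

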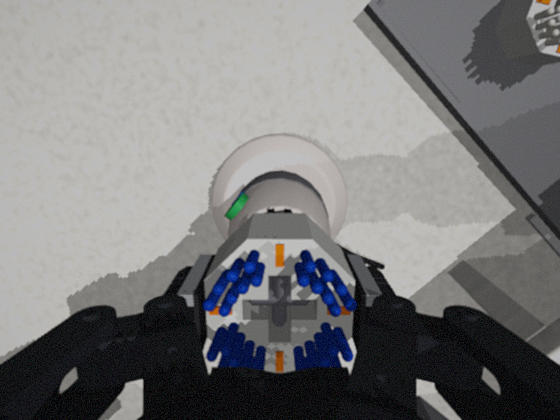

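Call:
step_arm(plan=[0, 0, 0, 0, 0, 0, 1, 0, 0, 0, 0, 0, 0, 1, 0, 0, 0, 0, 0, 0, 1, 0, 0, 0, 0, 0, 0, 1, 0, 0, 0, 0, 0, 0, 1])

```text
clock: 10.4
ee_pos: [0.5628, -0.1702, 0.1331]
tcp_rot: [0.001, 0.39, 0.921, -0.0]
wrist_force: [-6.7, 2.6, 20.2]
grip_width: 0.6
```

View pics/scene8.png

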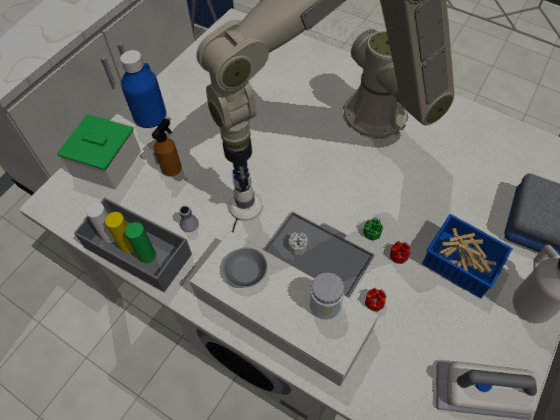

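The push is steady at 20 N. In the scene picture the white head (298,241) and the other objects are where they were at the start.

```bash
python3 -c "
from cell import job_done; print(job_done())"
```

```text
the job is handed in; nothing more can be done
None
```

The blue-bristled head is on the drive shaft, bristles up, and the arm is still holding it pressed down so you can turn the lock ring. I gripped it by opposite flats, turned it about 45° to line up with the splines, slid it on and pressed the collar down. The job was handed in at about 10.4 s; it reports no verdict.

- **Fully home:** the tool stopped at a height of 0.1331 m, against 0.1332 m expected. It did not move as the push rose from 14 to 20 N, so the collar is at its stop. I judged this from force and height, not by seeing the collar itself.
- **Grip:** the push held steady at about 20 N for the last half second. The orange pips had not shifted in the wrist view, so the head did not slip in the jaws.
- **Left alone:** the white head and everything else looked unmoved in the last scene picture.
- **One imperfection:** a side load of about 7 N remains on the shaft. I left it, as everything was steady and far below the limits.

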